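# Lay down the count flags up to the carton

## Task

At the picking station, run the fingertips lightly along the top of the count rail, starting from the knob end, and push the flags down flat one after another up to the place where the small closed carton stands beside the rail; leave the flags past the carton standing. Do not shift, lift or press hard on the rail, leave the carton, bracket, levelling foot and bin alone, and finish with the hand clear.

Things in the scene. Friction and masses are not known exactly. Their poses are not given: they have to be found in the camera images.
- rail: Count rail: loose aluminium bar on the work surface, 430 mm long (its y axis), 44 wide (x), 25 high, 0.6 to 1.3 kg. Origin: centre of its underside, z up. On top near its -y end, at y = -198 mm, a round black knob 22 mm across, 12 high; the other end is bare. Six black flags stand in a row on its top centre line, 55 mm apart, and fold only towards +y, away from the knob.
- flag1 (a joint): Flag 1, the first (nearest the knob), hinge at y = -137.5 mm in the rail's frame. Plate 30 mm wide across the bar, 3 thick, 34 tall, hinged 29 mm above the work surface (upright top at 63 mm). Value 0 upright, 1.5 flat, folding towards +y only. Slight hinge friction keeps it up; pushed (under 1 N) past about 40 degrees it drops flat by itself, clear of the next flag.
- flag2 (a joint): Flag 2, the second, hinge at y = -82.5 mm in the rail's frame. Plate 30 mm wide across the bar, 3 thick, 34 tall, hinged 29 mm above the work surface (upright top at 63 mm). Value 0 upright, 1.5 flat, folding towards +y only. Slight hinge friction keeps it up; pushed (under 1 N) past about 40 degrees it drops flat by itself, clear of the next flag.
- flag3 (a joint): Flag 3, the third, hinge at y = -27.5 mm in the rail's frame. Plate 30 mm wide across the bar, 3 thick, 34 tall, hinged 29 mm above the work surface (upright top at 63 mm). Value 0 upright, 1.5 flat, folding towards +y only. Slight hinge friction keeps it up; pushed (under 1 N) past about 40 degrees it drops flat by itself, clear of the next flag.
- flag4 (a joint): Flag 4, the fourth, hinge at y = +27.5 mm in the rail's frame. Plate 30 mm wide across the bar, 3 thick, 34 tall, hinged 29 mm above the work surface (upright top at 63 mm). Value 0 upright, 1.5 flat, folding towards +y only. Slight hinge friction keeps it up; pushed (under 1 N) past about 40 degrees it drops flat by itself, clear of the next flag.
- flag5 (a joint): Flag 5, the fifth, hinge at y = +82.5 mm in the rail's frame. Plate 30 mm wide across the bar, 3 thick, 34 tall, hinged 29 mm above the work surface (upright top at 63 mm). Value 0 upright, 1.5 flat, folding towards +y only. Slight hinge friction keeps it up; pushed (under 1 N) past about 40 degrees it drops flat by itself, clear of the next flag.
- flag6 (a joint): Flag 6, the sixth (farthest from the knob), hinge at y = +137.5 mm in the rail's frame. Plate 30 mm wide across the bar, 3 thick, 34 tall, hinged 29 mm above the work surface (upright top at 63 mm). Value 0 upright, 1.5 flat, folding towards +y only. Slight hinge friction keeps it up; pushed (under 1 N) past about 40 degrees it drops flat by itself, clear of the next flag.
- carton_mid (a point): Centre of the closed cardboard carton, 50 x 36 x 44 mm high (the only closed box), the marker, loose on the surface about 75 mm from the rail's centre line on its +x side, beside the gap after flag 2, 3 or 4. In the rail's y: about -55 mm is between flags 2 and 3, 0 between 3 and 4, +55 between 4 and 5.
- bracket_mid (a point): Middle of a steel angle bracket, 40 x 36 x 40 mm high, L-shaped, loose on the surface about 75 mm from the rail's centre line on its +x side, beside the gap after flag 2, 3 or 4. Not part of the job.
- foot_mid (a point): Middle of a dark steel levelling foot, a 38 mm disc with an upright stem, 42 mm high, loose on the surface about 75 mm from the rail's centre line on its +x side, beside the gap after flag 2, 3 or 4. Not part of the job.
- bin_mid (a point): Middle of an open black parts bin, 90 x 120 x 50 mm high, about 180 mm from the rail on its +x side. Not part of the job.
Mind the look-alikes: they are no part of the job. Leave any purple look-alike of the part that bears carton_mid alone.

How it is judged:
By the outcome, as a careful person would: the job done as asked, in the order asked, and still so for the second after the job is handed in, with the robot touching nothing.
It also fails if it takes over 42 s, if anything falls off the work surface, if the arm or the gripper's body presses on something with over 40 N, if the wrist force passes 120 N, or if a joint passes its speed limit or range.

## Robot

A 6-joint arm with a two-finger parallel gripper is mounted at the origin on the work surface. World frame = base frame: x ahead of the robot, y to its left, z up, the work surface at z = 0. Lengths are in m, angles in rad, forces in N, time in s.
With the tool pointing down it reaches from about 0.35 to 0.775 m from the base axis. Payload 5.5 kg.
Tool frame: the origin (TCP) lies midway between the tips of the shut fingers; the grasp point (between the pads) lies grip_point_offset behind it (grip_point_offset is the distance from the TCP to the grasp point, in m); z points along the fingers, y is the direction in which the jaws open and shut (so a half turn about z gives the same grasp; the last joint's range is limited). The gripper opens to 85 mm and grips with 20 to 120 N. Pads are 22 mm wide; open, the fingers measure 114 mm over their backs; the gripper's body (76 mm by 85 mm) begins 54 mm behind the grasp point. The pads swing forward as they close: fully open they stand 13 mm farther back than shut.
Start: joints at [0.992, 0.313, 0.046, 1.304, 0, 1.431], TCP at [0.244, 0.521, 0.231] pointing down, gripper open.
Joint ranges: [-2.76, 2.76], [-0.86, 1.69], [-1.03, 1.26], [-2.2, 2.34], [-1.47, 1.5], [-3.14, 3.14]. Speed limits (rad/s): [2.57, 2.57, 3.14, 3.14, 3.14, 3.14].

## Interface

Orientations are given as a unit quaternion [w, x, y, z].
In Python, from workcell import * gives the robot as it stands.
- The arm moves only by the tool send_rows, never from a script. Its argument "series" is one flat list of numbers, 7 for each row, row after row: the shift along the tool's x, y, z in cm, then the turn, a rotation vector about the tool's x, y, z in degrees, then the opening, from 0 (shut) to 1 (fully open). A call has 1 to 10 rows; each row is the pose to reach, as a shift and turn from the pose commanded when the call began, along the tool's axes at that moment; what a row does not reach only later rows make up. A row lasts 1/12 s, in which the tool goes at most 41.7 mm and 7.16 degrees, less where a joint would pass 70% of its speed; a pose out of reach is approached as far as the arm can. A call with a gripper value outside its range is refused whole. The fingers move at their own pace and stop on an object; "newtons" is the grip in N (left out, the last holds). Time passes only in rows, so rows that repeat a pose let the fingers close. It gives the time, the measured TCP pose, the force and the opening at its end, in the units of the state.
- get_state(): the state, without advancing time (a new reading comes with each control period).
- read_camera(name): name is "side" or "top"; returns the picture (384x512x3 uint8, blue, green, red); there is no depth.
- camera_info(name): a dict with "K" (3x3 intrinsics, pixels), "xyz" and "attitude" of the camera in the world. Camera axes: x right, y down, z forward; pixel columns grow to the right and rows downward; lengths in m; the calibration is good to about 2 mm. A picture is of the moment at which its call begins. camera_info takes no time and is no camera call.
- hand_in(): hands the job in, once; it reports no verdict.
Trained networks look in the newest picture that a camera, given by its name, has taken for a name from the list of things; names that differ only in an ending like _2 or _b are one class to them, and where a whole thing is asked for, a point or a joint stands for the part that bears it (a point fixed in the world has none). Each returns a list of dicts, best first, with "p" (0 to 1); they miss things now and then, are a little off and sometimes report something else, mostly with a low value. They report only what shows in the picture. A call takes as long as a camera call. They do not tell look-alikes from the thing itself.
- silhouettes(camera, label): "pixels" (384x512 bool, what is visible of it) and "box" ([left, top, width, height] in pixels, round what is visible of it).
The state is a dict: "clock": time; "joint_pos": joint angles; "qvel": joint speeds; "tau": joint torques, N m; "tcp_pos": TCP position; "orientation": TCP orientation; "wrist_force": force on the tool from outside, world axes, zero at the start; "ft_torque": the same for the moment, N m; "finger_gap": finger opening in m.
Only numpy, scipy, OpenCV 4.12 (cv2) and the standard library are available. Lean on these libraries where they do the work, as an engineer would, in place of code of your own. Each camera call takes 0.05 s, during which the arm holds its last target. There are 200 camera calls.

## Working session

There is one attempt and no reset: what is moved stays moved. The work goes in short steps, Python scripts to look and compute and a tool call to move; the robot and the scene stay as the last step left them, time stands still between calls to the robot, and variables do not carry over. Pictures are saved under pics/ and viewed, about 8 in all and at most 12, crops included, and the job is handed in when it is done.

Besides the shell and the picture viewer there is one more tool, called after "Call:" as name(argument=value, ...) on one line, values as JSON. send_rows: Moves the arm, as the interface text tells. Its arguments: {"type":"object","properties":{"series":{"type":"array"},"newtons":{"type":"number"}},"required":["series"]}

```bash
mkdir -p pics; python3 - <<'E'
from workcell import *
import cv2, numpy as np
for n in ("top","side"):
    im=read_camera(n); cv2.imwrite(f"pics/{n}0.png",im)
    i=camera_info(n); print(n,np.array(i["K"]).tolist(),i["xyz"],i["attitude"])
    for l in ("rail","carton_mid","flag1","bracket_mid","foot_mid"):
        print(l,[(round(d["p"],2),d["box"]) for d in silhouettes(n,l)][:7])
print(get_state())
E
```

```text
top [[416.34959516309647, 0.0, 247.3720910047908], [0.0, 416.34959516309647, 192.74450896913538], [0.0, 0.0, 1.0]] [0.50703558 0.04657004 0.71908825] [ 0.04287327 -0.70288375  0.70669045 -0.06859248]
rail [(0.96, [82.6, 190.3, 258.7, 102.3])]
carton_mid [(0.93, [196.7, 111.2, 24.2, 35.8]), (0.77, [155.5, 186.2, 25.4, 36.0])]
flag1 [(0.6, [193.1, 235.0, 5.8, 17.9]), (0.47, [157.1, 245.0, 9.1, 19.7]), (0.45, [125.5, 254.0, 8.4, 22.5])]
bracket_mid [(0.72, [189.1, 180.9, 24.6, 33.2])]
foot_mid [(0.8, [222.7, 180.6, 15.4, 16.2])]
side [[473.8656639903637, 0.0, 264.4636877014302], [0.0, 473.8656639903637, 189.88501902641954], [0.0, 0.0, 1.0]] [0.34974686 0.53623163 0.61200901] [ 0.09836761 -0.23165692  0.89116794 -0.37746335]
rail [(0.56, [257.4, 155.6, 71.4, 220.2])]
carton_mid [(0.67, [184.5, 179.4, 36.4, 40.8]), (0.64, [225.6, 239.1, 38.7, 42.8]), (0.59, [305.1, 164.3, 15.4, 19.8])]
flag1 [(0.83, [283.9, 266.4, 20.4, 14.7]), (0.8, [303.0, 164.2, 18.8, 18.9]), (0.74, [274.5, 296.3, 22.9, 19.1]), (0.72, [296.0, 213.8, 16.8, 12.7]), (0.68, [300.7, 185.4, 20.1, 22.9]), (0.48, [290.0, 233.8, 18.3, 21.3])]
bracket_mid [(0.6, [239.0, 211.0, 30.6, 35.3])]
foot_mid [(0.88, [250.3, 197.4, 23.4, 28.9])]
{'clock': 0.6, 'joint_pos': array([9.92396386e-01, 3.13173191e-01, 4.60584855e-02, 1.30356962e+00,
       1.37493513e-05, 1.43122167e+00]), 'qvel': array([ 0.00063898,  0.00067055,  0.00084972,  0.00063687,  0.00223281,
       -0.00019771]), 'tau': array([-7.31663968e-04, -4.80153608e+01,  2.98662347e+01,  4.01748057e-04,
       -7.77690479e-05, -1.98543528e-07]), 'tcp_pos': array([0.24431457, 0.5205524 , 0.23132144]), 'orientation': array([1.32388833e-05, 2.17656383e-01, 9.76025458e-01, 5.48482216e-05]), 'wrist_force': array([-0.35347087, -0.55645197, -1.03309041]), 'ft_torque': array([ 0.05167456, -0.01509724,  0.00031248]), 'finger_gap': 0.08552868988881604}
```

View pics/top0.png

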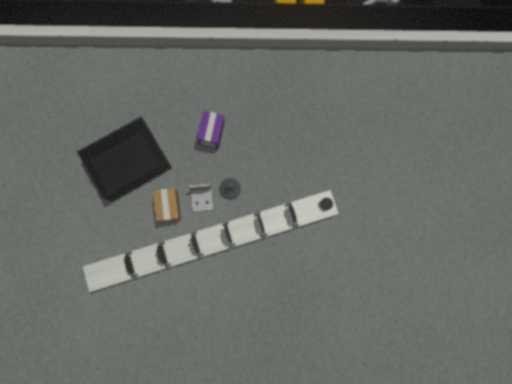

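View pics/side0.png

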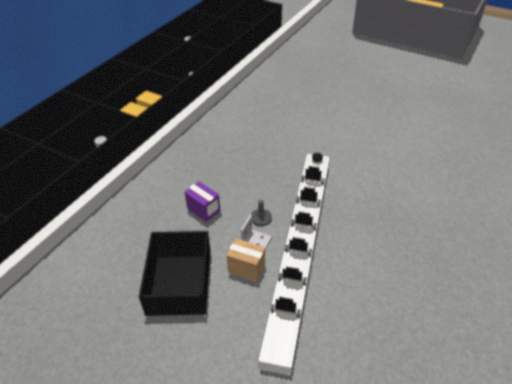

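The top view shows the rail with its knob at (326,204) and six upright flags. Carton candidates are the brown one at (166,205), beside the rail, and the purple look-alike at (209,130). The bracket (202,198), foot (230,188) and bin (124,160) are not part of the job. The brown carton fits the description, so next I'll compute poses and check a crop.

```bash
cat > h.py <<'E'
from workcell import *
import cv2, numpy as np
from scipy.spatial.transform import Rotation as R
def cam(n):
    i=camera_info(n); q=np.array(i["attitude"]); return np.array(i["K"]),np.array(i["xyz"]),R.from_quat(q[[1,2,3,0]]).as_matrix()
def ray(n,u,v,z):
    K,c,A=cam(n); d=A@np.linalg.solve(K,[u,v,1.]); return c+d*(z-c[2])/d[2]
def proj(n,P):
    K,c,A=cam(n); p=(np.atleast_2d(P)-c)@A@K.T; return p[:,:2]/p[:,2:]
E
python3 - <<'E'
from h import *
from scipy.optimize import least_squares
im=read_camera("top"); s=silhouettes("top","rail")[0]["pixels"].astype(np.uint8)
g=cv2.cvtColor(im,cv2.COLOR_BGR2GRAY); w=((g>150)&(cv2.dilate(s,np.ones((9,9)))>0)).astype(np.uint8)
c=max(cv2.findContours(w.copy() if 0 else cv2.morphologyEx(w,cv2.MORPH_CLOSE,np.ones((13,13))),cv2.RETR_EXTERNAL,cv2.CHAIN_APPROX_NONE)[0],key=cv2.contourArea)
b=cv2.boxPoints(cv2.minAreaRect(c)); W=np.array([ray("top",*p,.025)[:2] for p in b]); print(b.tolist(),W.round(4).tolist())
ctr=W.mean(0); print("len",[np.linalg.norm(W[i]-W[i-1]).round(4) for i in range(4)])
dark=((g<70)&(s>0)); 
kn=ray("top",326,204,.037)[:2]; 
e=[W[1]-W[0],W[2]-W[1]]; y=max(e,key=np.linalg.norm); y/=np.linalg.norm(y)
if (kn-ctr)@y>0: y=-y
x=np.array([y[1],-y[0]]); M=np.array([x,y])
print("ctr",ctr.round(4),"y",y.round(4),"yaw of y deg",np.degrees(np.arctan2(y[1],y[0])),"knob in rail",M@(kn-ctr))
for l,z in (("carton_mid",.044),("bracket_mid",.02),("foot_mid",.01)):
  for cn in ("top",):
    for d in silhouettes(cn,l):
        m=np.argwhere(d["pixels"]).mean(0)[::-1]; p=ray(cn,*m,z)[:2]; print(l,round(d["p"],2),m.round(0),p.round(3),(M@(p-ctr)).round(3))
o=im.copy()
for n in ("top","side"):
    o=read_camera(n)
    P=[np.r_[ctr+M.T@[xx,f],z] for f in np.arange(-.1375,.14,.055) for xx in(-.015,.015) for z in (.029,.063)]+[np.r_[ctr+M.T@[a,b],.025] for a in (-.022,.022) for b in(-.215,.215)]+[np.r_[ctr+M.T@[0,-.198],.037]]
    big=cv2.resize(o,None,fx=4,fy=4,interpolation=cv2.INTER_CUBIC)
    for p in proj(n,P): cv2.circle(big,tuple(int(t) for t in p*4+2),3,(0,0,255),-1)
    cr=big[620:1200,280:1400] if n=="top" else big[580:1500,700:1400]
    f=min(800/cr.shape[1],600/cr.shape[0]); cv2.imwrite(f"pics/{n}_ov.png",cv2.resize(cr,None,fx=f,fy=f))
np.save("rail.npy",np.r_[ctr,y])
s=get_state();print(R.from_quat(s["orientation"][[1,2,3,0]]).as_matrix().round(3))
E
```

```text
[[81.46617126464844, 266.29180908203125], [330.29180908203125, 188.53379821777344], [338.0498046875, 213.35943603515625], [89.22418212890625, 291.117431640625]] [[0.4975, 0.2907], [0.6244, -0.1207], [0.5818, -0.1322], [0.4581, 0.2763]]
len [np.float64(0.042), np.float64(0.4306), np.float64(0.0441), np.float64(0.4269)]
ctr [0.5404 0.0785] y [-0.2947  0.9556] yaw of y deg 107.13958779200554 knob in rail [-0.00209591 -0.19620121]
carton_mid 0.96 [211. 129.] [0.723 0.082] [ 0.175 -0.05 ]
carton_mid 0.64 [167. 205.] [0.594 0.153] [0.073 0.055]
bracket_mid 0.77 [201. 197.] [0.611 0.099] [ 0.073 -0.001]
foot_mid 0.78 [230. 188.] [0.628 0.051] [ 0.076 -0.052]
[[-0.905  0.425  0.   ]
 [ 0.425  0.905  0.   ]
 [-0.     0.    -1.   ]]
```

View pics/top_ov.png

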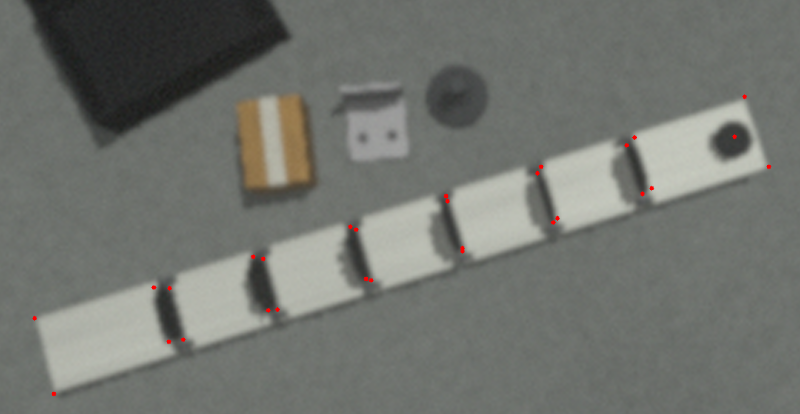

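View pics/side_ov.png

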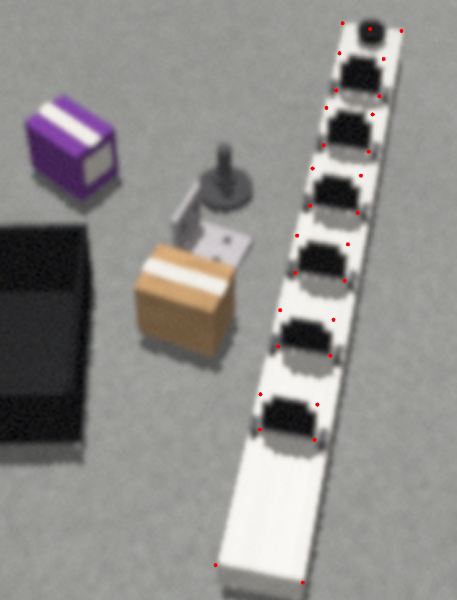

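The dots sit on the flags to within about 3 mm, and the true row lies slightly towards −x. The brown carton is at rail y = +55 mm, between flags 4 and 5. The bracket is at about 0, the foot at about −52 mm, and the purple box is 175 mm away. So I'll fold flags 1–4 and leave 5 and 6 standing.

First move: shut the fingers, turn tool x onto rail y, and travel high.

Call:
send_rows(series=[-2.8, -2, 0, 0, 0, 4.8, 0, -5.6, -4, 0, 0, 0, 9.6, 0, -8.4, -6, 0, 0, 0, 14.4, 0, -11.2, -8, 0, 0, 0, 19.1, 0, -14, -10, 0, 0, 0, 23.9, 0, -16.8, -12, 0, 0, 0, 28.7, 0, -19.6, -14, 0, 0, 0, 33.5, 0, -22.4, -16, 0, 0, 0, 38.3, 0, -25.2, -18, 0, 0, 0, 43, 0, -28, -20, 0, 0, 0, 47.7, 0], newtons=20)

```text
clock: 1.78
tcp_pos: [0.4134, 0.219, 0.2316]
orientation: [0.0, 0.595, 0.804, 0.0]
wrist_force: [0.7, 0.4, -0.4]
finger_gap: 0.0002
```

```bash
cat > w.py <<'E'
from h import *
r=np.load("rail.npy"); y=r[2:]; x=np.array([y[1],-y[0]]); c=r[:2]-.002*x
s=get_state(); A=R.from_quat(s["orientation"][[1,2,3,0]]).as_matrix(); p=s["tcp_pos"]
d=np.r_[c-.168*y,.12]-p
print("t",s["clock"],"tcp",p.round(4),"gap",s["finger_gap"],"F",s["wrist_force"].round(2)); print("rail xy mm",((p[:2]-c)@x*1e3).round(1),((p[:2]-c)@y*1e3).round(1),"toolx.y",A[:2,0]@y,"yaw err deg",np.degrees(np.arctan2(A[0,0]*y[1]-A[1,0]*y[0],A[:2,0]@y)))
print("shift to start cm",(A.T@d*100).round(2))
E
python3 w.py
```

```text
t 1.7833 tcp [0.4134 0.219  0.2316] gap 0.00019816425859661206 F [ 0.67  0.44 -0.37]
rail xy mm -78.0 171.7 toolx.y 0.9999938410176594 yaw err deg 0.20100535045492757
shift to start cm [-33.94   7.91  11.16]
```

Call:
send_rows(series=[-3.5, 0.8, 0, 0, 0, 0, 0, -7, 1.6, 0, 0, 0, 0, 0, -10.5, 2.4, 1, 0, 0, 0, 0, -14, 3.2, 2, 0, 0, 0, 0, -17.5, 4, 4, 0, 0, 0, 0, -21, 4.8, 6, 0, 0, 0, 0, -24.5, 5.6, 8, 0, 0, 0, 0, -28, 6.5, 10, 0, 0, 0, 0, -31, 7.2, 11, 0, 0, 0, 0, -33.9, 7.9, 11.2, 0, 0, 0, 0])

```text
clock: 2.62
tcp_pos: [0.5874, -0.0816, 0.1165]
orientation: [-0.002, 0.594, 0.804, -0.001]
wrist_force: [-0.1, 0.4, -0.4]
finger_gap: -0.0001
```

```bash
python3 w.py; python3 - <<'E'
from h import *
a=read_camera("side")[120:330,180:380]; b=read_camera("top")[150:310,60:360]
cv2.imwrite("pics/s1.png",np.hstack([cv2.resize(a,(400,420),interpolation=2),cv2.resize(b,(400,213),interpolation=2) if 0 else cv2.copyMakeBorder(cv2.resize(b,(400,213)),0,207,0,0,0)]))
E
```

```text
t 2.6167 tcp [ 0.5874 -0.0816  0.1165] gap -0.00010680394106573746 F [-0.1   0.45 -0.41]
rail xy mm -0.3 -166.9 toolx.y 0.9999972707274393 yaw err deg 0.03338396760593902
shift to start cm [-0.11  0.03 -0.35]
```

View pics/s1.png

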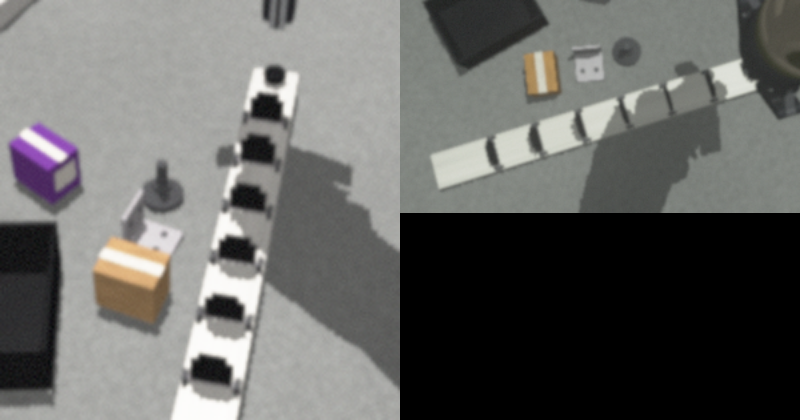

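The tip at crop (278,15) is over the knob end, all six flags stand, and nothing else has moved. Lowering behind flag 1.

Call:
send_rows(series=[0, 0, 1.5, 0, 0, 0, 0, 0, 0, 3, 0, 0, 0, 0, 0, 0, 4.5, 0, 0, 0, 0, 0, 0, 5.8, 0, 0, 0, 0, 0, 0, 6.6, 0, 0, 0, 0, 0, 0, 7.0, 0, 0, 0, 0, 0, 0, 7.0, 0, 0, 0, 0, 0, 0, 7.0, 0, 0, 0, 0])

```text
clock: 3.38
tcp_pos: [0.5886, -0.0798, 0.0498]
orientation: [0.0, 0.594, 0.805, 0.0]
wrist_force: [0.1, 0.0, 1.1]
finger_gap: 0.0003
```

```bash
python3 w.py
```

```text
t 3.3833 tcp [ 0.5886 -0.0798  0.0498] gap 0.00029544400176623507 F [0.07 0.01 1.13]
rail xy mm 1.3 -165.5 toolx.y 0.9999997079704684 yaw err deg -0.042752171638374886
shift to start cm [-0.25 -0.13 -7.02]
```

Call:
send_rows(series=[0, -0.1, 0.3, 0, 0, 0, 0, 0, -0.1, 0.6, 0, 0, 0, 0, 0.5, -0.1, 0.6, 0, 0, 0, 0, 1, -0.1, 0.6, 0, 0, 0, 0, 1.5, -0.1, 0.6, 0, 0, 0, 0, 2, -0.1, 0.6, 0, 0, 0, 0, 2.5, -0.1, 0.6, 0, 0, 0, 0, 3, -0.1, 0.6, 0, 0, 0, 0, 3.5, -0.1, 0.6, 0, 0, 0, 0, 4, -0.1, 0.6, 0, 0, 0, 0])

```text
clock: 4.22
tcp_pos: [0.5754, -0.0415, 0.0434]
orientation: [0.0, 0.594, 0.805, 0.0]
wrist_force: [-0.5, -0.2, -0.2]
finger_gap: 0.0002
```

```bash
python3 w.py; python3 - <<'E'
from h import *
a=read_camera("side")[140:320,220:370]
cv2.imwrite("pics/s2.png",cv2.resize(a,None,fx=3,fy=3,interpolation=2))
E
```

```text
t 4.2167 tcp [ 0.5754 -0.0415  0.0434] gap 0.00021023640478031383 F [-0.47 -0.2  -0.22]
rail xy mm 0.0 -125.0 toolx.y 0.9999998669641507 yaw err deg -0.029085993731343504
shift to start cm [-4.3  -0.01 -7.67]
```

View pics/s2.png

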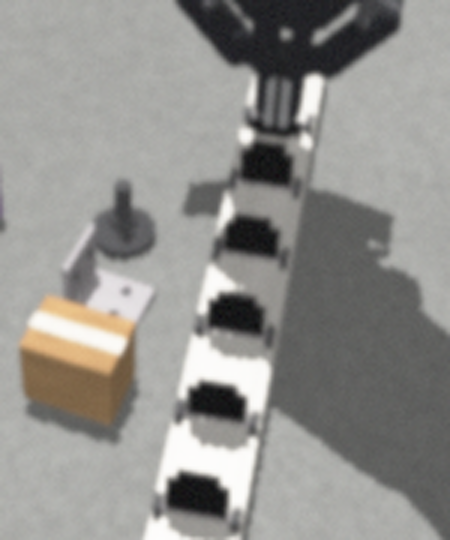

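Flag 1 is folded at the fingertip, crop (278,125), and the other five stand. The lateral error is about 0. I'll continue 55 mm per call.

Call:
send_rows(series=[0.55, 0, 0, 0, 0, 0, 0, 1.1, 0, 0, 0, 0, 0, 0, 1.65, 0, 0, 0, 0, 0, 0, 2.2, 0, 0, 0, 0, 0, 0, 2.75, 0, 0, 0, 0, 0, 0, 3.3, 0, 0, 0, 0, 0, 0, 3.85, 0, 0, 0, 0, 0, 0, 4.4, 0, 0, 0, 0, 0, 0, 4.95, 0, 0, 0, 0, 0, 0, 5.5, 0, 0, 0, 0, 0, 0])

```text
clock: 5.1
tcp_pos: [0.5592, 0.011, 0.0433]
orientation: [0.0, 0.594, 0.805, 0.0]
wrist_force: [0.1, -0.5, 0.8]
finger_gap: 0.0001
```

Call:
send_rows(series=[0.55, 0, 0, 0, 0, 0, 0, 1.1, 0, 0, 0, 0, 0, 0, 1.65, 0, 0, 0, 0, 0, 0, 2.2, 0, 0, 0, 0, 0, 0, 2.75, 0, 0, 0, 0, 0, 0, 3.3, 0, 0, 0, 0, 0, 0, 3.85, 0, 0, 0, 0, 0, 0, 4.4, 0, 0, 0, 0, 0, 0, 4.95, 0, 0, 0, 0, 0, 0, 5.5, 0, 0, 0, 0, 0, 0])

```text
clock: 5.93
tcp_pos: [0.543, 0.0635, 0.0433]
orientation: [-0.0, 0.594, 0.805, 0.0]
wrist_force: [0.6, -0.8, -1.1]
finger_gap: 0.0001
```

```bash
python3 w.py; python3 - <<'E'
from h import *
a=read_camera("side")[140:320,220:370]
cv2.imwrite("pics/s3.png",cv2.resize(a,None,fx=3,fy=3,interpolation=2))
E
```

```text
t 5.9333 tcp [0.543  0.0635 0.0433] gap 7.803806534753435e-05 F [ 0.61 -0.83 -1.11]
rail xy mm -0.0 -15.1 toolx.y 0.9999999397744928 yaw err deg -0.019340027731677534
shift to start cm [-15.29  -0.    -7.67]
```

View pics/s3.png

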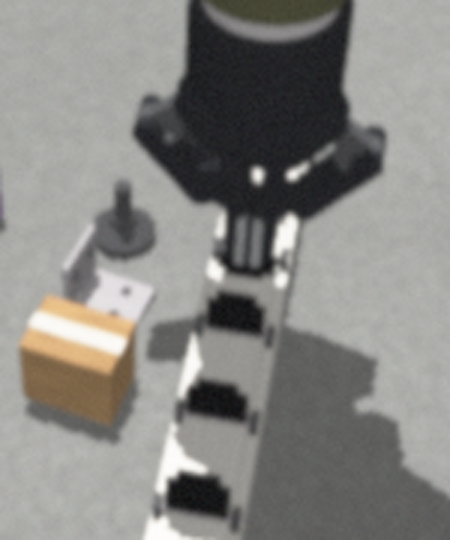

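The rail has not moved and flags 4–6 stand in place at crop (235,313), (217,400) and (198,493). Next is flag 4, stopping at rail y = +40 mm, then a straight lift.

Call:
send_rows(series=[0.55, 0, 0, 0, 0, 0, 0, 1.1, 0, 0, 0, 0, 0, 0, 1.65, 0, 0, 0, 0, 0, 0, 2.2, 0, 0, 0, 0, 0, 0, 2.75, 0, 0, 0, 0, 0, 0, 3.3, 0, 0, 0, 0, 0, 0, 3.85, 0, 0, 0, 0, 0, 0, 4.4, 0, 0, 0, 0, 0, 0, 4.95, 0, 0, 0, 0, 0, 0, 5.5, 0, 0, 0, 0, 0, 0])

```text
clock: 6.82
tcp_pos: [0.5267, 0.1161, 0.0433]
orientation: [-0.0, 0.594, 0.805, 0.0]
wrist_force: [-0.1, -0.3, 0.4]
finger_gap: 0.0001
```

Call:
send_rows(series=[0, 0, 0, 0, 0, 0, 0, 0, 0, 0, 0, 0, 0, 0, 0, 0, -1, 0, 0, 0, 0, 0, 0, -2.5, 0, 0, 0, 0, 0, 0, -5, 0, 0, 0, 0, 0, 0, -8, 0, 0, 0, 0, 0, 0, -11, 0, 0, 0, 0, 0, 0, -14, 0, 0, 0, 0, 0, 0, -16.5, 0, 0, 0, 0, 0, 0, -18, 0, 0, 0, 0])

```text
clock: 7.65
tcp_pos: [0.5281, 0.1153, 0.2276]
orientation: [0.002, 0.594, 0.805, 0.002]
wrist_force: [0.9, 0.3, 0.3]
finger_gap: 0.0001
```

Call:
send_rows(series=[-1, -3, 0, 0, 0, 0, 0, -2, -6, 0, 0, 0, 0, 0, -3, -9, 0, 0, 0, 0, 0, -3, -11, 0, 0, 0, 0, 0, -3, -13, 0, 0, 0, 0, 0, -3, -14, 0, 0, 0, 0, 0, -3, -14, 0, 0, 0, 0, 0, -3, -14, 0, 0, 0, 0, 0])

```text
clock: 8.32
tcp_pos: [0.4027, 0.0454, 0.2241]
orientation: [0.001, 0.594, 0.804, 0.001]
wrist_force: [-0.3, 1.1, 0.1]
finger_gap: 0.0002
```

```bash
python3 w.py; python3 - <<'E'
from h import *
a=read_camera("side")[140:380,180:380]; b=read_camera("top")[100:310,60:360]
a=cv2.resize(a,(400,480),interpolation=2); b=cv2.resize(b,(400,280),interpolation=2)
cv2.imwrite("pics/s4.png",np.hstack([a,cv2.copyMakeBorder(b,0,200,0,0,0)]))
E
```

```text
t 8.3167 tcp [0.4027 0.0454 0.2241] gap 0.00023474898283250864 F [-0.34  1.06  0.11]
rail xy mm -139.4 8.9 toolx.y 0.9999997416601553 yaw err deg 0.020010417512607855
shift to start cm [-17.68  13.92  10.45]
```

View pics/s4.png

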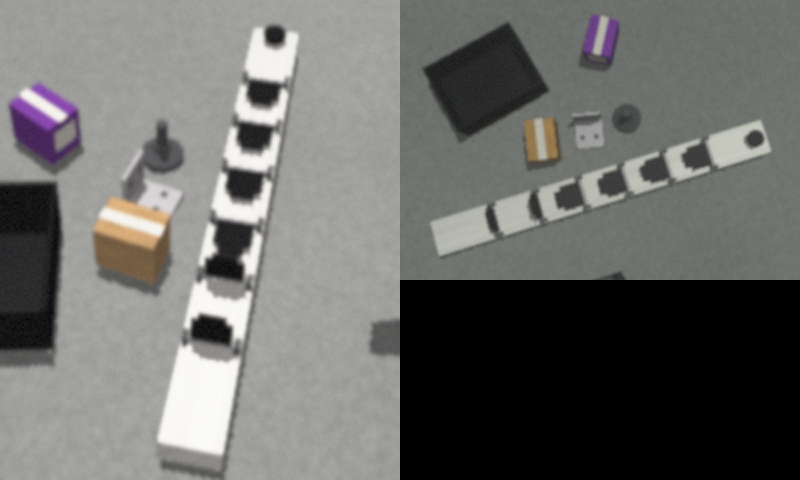

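Flags 1–4 lie flat and flags 5 and 6 stand, side crop (225,265) and (211,330). The rail and the other objects are where they were, and the hand is clear.

```bash
python3 -c "
from workcell import *
print(hand_in())"
```

```text
the job is handed in; nothing more can be done
None
```

I folded flags 1 to 4 flat in order from the knob end, with the fingers shut, and left flags 5 and 6 standing. The brown carton stands at rail y of about +55 mm, between flags 4 and 5. I took it as the marker and ignored the purple look-alike.

- **Final pictures:** they show four flags flat and two upright. The rail, carton, bracket, foot and bin are where they were by eye; I did not measure their positions again.
- **Force:** the wrist force readings at the end of each move stayed around 1 N, within noise.
- **Finish:** the hand ended raised at about 0.22 m and about 14 cm to the side of the rail, and I handed the job in at about 8.4 s.
- **Disagreement:** the first rail estimate was about 2 mm off sideways, and I corrected for it before moving. The "carton" detector scored the purple look-alike above the real carton in the top view. No other check failed.

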